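# Find the canister lid that rocks and snap it home

### The arm

A 6-joint arm with a two-finger parallel gripper is mounted at the origin on the work surface. World frame = base frame: x ahead of the robot, y to its left, z up, the work surface at z = 0. Lengths are in m, angles in rad, forces in N, time in s.
With the tool pointing down it reaches from about 0.35 to 0.975 m from the base axis. Payload 4.9 kg.
Tool frame: the origin (TCP) lies midway between the tips of the shut fingers; the grasp point (between the pads) lies 19 mm behind it; z points along the fingers, y is the line along which they close (so a half turn about z gives the same grasp; the last joint's range is limited). The gripper opens to 85 mm and grips with 20 to 120 N. Pads are 22 mm wide; open, the fingers measure 114 mm over their backs; the gripper's body (76 mm by 85 mm) begins 54 mm behind the grasp point. The pads swing forward as they close: fully open they stand 13 mm farther back than shut.
Start: joints at [1.222, 0.053, 1.613, -0, 1.476, -0.119], TCP at [0.142, 0.609, 0.231] pointing down, gripper open.
Joint ranges: [-3.01, 3.01], [-1.01, 2.22], [0.06, 2.58], [-1.02, 4.17], [0.09, 2.62], [-3.14, 3.14]. Speed limits (rad/s): [2.57, 2.57, 3.14, 3.14, 3.14, 3.14].

### API

Orientations are given as a rotation vector (axis times angle).
In Python, from station import ctrl gives the robot as it stands. The module is installed in compiled form; this text tells all that it offers.
- The arm moves only by the shell command python3 -m handwheel 'ROWS' [OPENING] [FORCE]. ROWS is JSON, a list of rows, each a list of 2 entries, a list of its own where there are three numbers: the shift along the tool's x, y, z in cm, then the turn, a rotation vector about the tool's x, y, z in rad. In form: [[[tx, ty, tz], [ax, ay, az]], ...]. A call has 1 to 5 rows; each row is the pose to reach, as a shift and turn from the pose commanded when the call began, along the tool's axes at that moment; what a row does not reach only later rows make up. A row lasts 1/8 s, in which the tool goes at most 62.5 mm and 10.7 degrees, less where a joint would pass 70% of its speed; a pose out of reach is approached as far as the arm can. A call with a gripper value outside its range is refused whole. OPENING is the gripper's target within -1 to 1 (shut at 1, half-way at 0, fully open at -1), set as the call begins (- or left out, the last holds). The fingers move at their own pace and stop on an object; FORCE is the grip in N (left out, the last holds). Time passes only in rows, so rows that repeat a pose let the fingers close. It gives the time, the measured TCP pose, the force, the opening and the grip force at its end, in the units of the state.
- ctrl.get_obs(): the state, without advancing time (a new reading comes with each control period).
- ctrl.get_image(name): name is "scene" or "top"; returns the picture (400x640x3 uint8, blue, green, red); there is no depth.
- ctrl.calibration(name): a dict with "fx", "fy", "cx", "cy" (pixels), "R" (3x3) and "t" (3): a world point X has camera coordinates R X + t. Camera axes: x right, y down, z forward; pixel columns grow to the right and rows downward; lengths in m; the calibration is good to about 2 mm. A picture is of the moment at which its call begins. calibration takes no time and is no camera call.
- ctrl.finish_job(): hands the job in; it is judged then, once.
Trained networks look in the newest picture that a camera, given by its name, has taken for a name from the list of things; names that differ only in an ending like _2 or _b are one class to them, and where a whole thing is asked for, a point or a joint stands for the part that bears it (a point fixed in the world has none). Each returns a list of dicts, best first, with "score" (0 to 1); they miss things now and then, are a little off and sometimes report something else, mostly with a low value. They report only what shows in the picture. A call takes as long as a camera call. They do not tell look-alikes from the thing itself.
- ctrl.look_for(camera, query): "position" ([column, row] in pixels, amid what is visible of it).
- ctrl.landmark_of(camera, query): "position" ([column, row] in pixels: a listed point, or the origin of a listed thing).
The state is a dict: "t": time; "q": joint angles; "dq": joint speeds; "effort": joint torques, N m; "tool_pos": TCP position; "tool_rot": TCP orientation; "contact_force": force on the tool from outside, world axes, zero at the start; "wrist_torque": the same for the moment, N m; "opening": finger opening in m; "grip_force": force on a finger pad.
Only numpy, scipy, OpenCV 4.12 (cv2) and the standard library are available. Lean on these libraries where they do the work, as an engineer would, in place of code of your own. Each camera call takes 0.05 s, during which the arm holds its last target. There are 200 camera calls.

### The job

One of the four wooden canister lids is not seated properly: press lightly near the rim of the lids, one after the other, until you find the one that rocks under the finger, then press that lid down at its middle until it snaps fully home and sits level and firm. Only press with the fingertips: do not lift or take off any lid, and leave the other things on the counter as they stand. Finish while still holding: the program ends with the fingertips firmly pressing down on that same lid, and on no other.

Things in the scene. Friction and masses are not known exactly. Their poses are not given: they have to be found in the camera images.
- lid_a: One of four identical round wooden lids, each pushed onto a fixed white canister 90 mm across. 105 mm across, flat top, 8 mm board, skirt reaching 24 mm below the top. Origin at the centre of the top face, z up out of the lid. Lid tops are 95 to 115 mm above the counter.
- lid_b: Identical lid, same origin. The canisters' heights differ by up to 12 mm, so a lid's height does not tell whether it is seated. Three of the four lids are seated and do not give; the fourth may be any of them, in any place.
- lid_c: Identical lid, same origin. The unseated lid (any of the four) sits level, 5 mm too high, on a snap seat 16 mm wide under its middle. Pressed lightly (1 to 5 N) near the rim, 35 to 42 mm from the centre, that side dips 3 to 5 mm (it tips about 0.14 rad) and comes back level when let go.
- lid_d: Identical lid, same origin. The unseated lid does not move under a light press (up to 6 N) at its middle. Pressed there with some 12 N or more, the unseated lid (any of the four) snaps down 5 mm onto its canister's rim and stays there, level and firm.
- mug: white mug, 72 mm across, 85 mm high, standing; loose bystander; origin at the centre of its underside
- spoon: steel spoon, 140 mm long, lying; loose bystander; origin at the middle of its length, underside
- corked_jar: amber glass jar with a ball-shaped cork, 62 mm across, 109 mm high, standing; loose bystander; origin at the centre of its underside
- cup_stack: stack of paper cups turned upside down, 80 mm across, 105 mm high; loose bystander; origin at the centre of its underside
- pod1: aluminium coffee pod, 50 mm across, 29 mm high; loose bystander; origin at the centre of its underside
- pod2: a second coffee pod, the same; loose bystander; origin at the centre of its underside
- water: water bottle with a red cap, 60 mm across, 150 mm high, standing; loose bystander; origin at the centre of its underside
Things that resemble listed ones, but are neither listed nor needed, are in the scene too. Leave any red look-alike of the lid_a alone. Leave any green look-alike of the lid_c alone.

How it is judged:
On the way:
1. the loose lid is rocked: pressed near its rim, it tips by more than 0.06 rad (angle between any of lid_a, lid_b, lid_c, lid_d's own z axis and vertical above 0.06 rad), for 0.05 s.
At the end, for the whole second after the job is handed in: The lid that rocked has snapped home (its centre more than 3.8 mm from where it started, against a travel of 5 mm), the fingers press on it with more than 1 N and on no other lid, all four lids are level within 0.03 rad, at rest, and within 12 mm of where they started (((distance of lid_a from where it was at the start of the episode above 0.0038 m and contact force between the fingers and lid_a above 1 N and contact force between the fingers and lid_b below 0.2 N and contact force between the fingers and lid_c below 0.2 N and contact force between the fingers and lid_d below 0.2 N) or (distance of lid_b from where it was at the start of the episode above 0.0038 m and contact force between the fingers and lid_b above 1 N and contact force between the fingers and lid_a below 0.2 N and contact force between the fingers and lid_c below 0.2 N and contact force between the fingers and lid_d below 0.2 N) or (distance of lid_c from where it was at the start of the episode above 0.0038 m and contact force between the fingers and lid_c above 1 N and contact force between the fingers and lid_a below 0.2 N and contact force between the fingers and lid_b below 0.2 N and contact force between the fingers and lid_d below 0.2 N) or (distance of lid_d from where it was at the start of the episode above 0.0038 m and contact force between the fingers and lid_d above 1 N and contact force between the fingers and lid_a below 0.2 N and contact force between the fingers and lid_b below 0.2 N and contact force between the fingers and lid_c below 0.2 N)) and angle between each of lid_a, lid_b, lid_c, lid_d's own z axis and vertical below 0.03 rad and distance of each of lid_a, lid_b, lid_c, lid_d from where it was at the start of the episode below 0.012 m and linear speed of each of lid_a, lid_b, lid_c, lid_d below 0.02 m/s); the arm keeps its last pose, push and grip.
It fails at once if a lid is lifted, carried or knocked off (more than 20 mm from its start, or tipped more than 0.35 rad) (distance of any of lid_a, lid_b, lid_c, lid_d from where it was at the start of the episode above 0.02 m or angle between any of lid_a, lid_b, lid_c, lid_d's own z axis and vertical above 0.35 rad).
It fails at once if a bystander is moved by more than 20 mm (distance of any of mug, spoon, corked_jar, cup_stack, pod1, pod2, water from where it was at the start of the episode above 0.02 m).
It also fails if it takes over 61 s, if anything falls off the work surface, if the arm or the gripper's body presses on something with over 40 N, if the wrist force passes 120 N, or if a joint passes its speed limit or range.

## Working session

There is one attempt and no reset: what is moved stays moved. The work goes in short steps, Python scripts to look and compute and a shell command to move; the robot and the scene stay as the last step left them, time stands still between calls to the robot, and variables do not carry over. Pictures are saved under pics/ and viewed, at most 10 in all, crops included, and the job is handed in when it is done.

```bash
mkdir -p pics; cat > h.py <<'E'
import numpy as np, cv2
from station import ctrl
def ray(cam,px):
    c=ctrl.calibration(cam);R=np.array(c["R"]);t=np.array(c["t"])
    d=R.T@np.array([(px[0]-c["cx"])/c["fx"],(px[1]-c["cy"])/c["fy"],1]);return -R.T@t,d
def atz(cam,px,z):
    o,d=ray(cam,px);return o+d*(z-o[2])/d[2]
def proj(cam,X):
    c=ctrl.calibration(cam);p=np.array(c["R"])@X+np.array(c["t"]);return c["fx"]*p[0]/p[2]+c["cx"],c["fy"]*p[1]/p[2]+c["cy"]
E
python3 - <<'E'
from h import *
np.set_printoptions(precision=3,suppress=True)
ims=[ctrl.get_image(c) for c in("scene","top")]
for c,i in zip(("scene","top"),ims): cv2.imwrite(f"pics/{c}0.png",i); print(c,ray(c,(320,200)))
for c in("top","scene"):
    for d in ctrl.landmark_of(c,"lid_a"): print(c,round(d["score"],2),np.round(d["position"],1),atz(c,d["position"],.105))
o=ctrl.get_obs();print(o["t"],o["tool_pos"],o["tool_rot"],o["contact_force"],o["opening"])
E
```

```text
scene (array([1.289, 0.438, 1.042]), array([-0.586, -0.328, -0.741]))
top (array([ 0.358, -0.008,  1.057]), array([ 0.181, -0.005, -0.984]))
top 0.93 [467.1 201.5] [ 0.529 -0.405  0.105]
top 0.88 [214.6 226.2] [0.464 0.263 0.105]
top 0.88 [399.8 282.4] [ 0.319 -0.215  0.105]
top 0.69 [349.2 178.6] [ 0.592 -0.091  0.105]
top 0.62 [284.2 159. ] [0.647 0.085 0.105]
top 0.58 [422.5 212.4] [ 0.499 -0.284  0.105]
scene 0.93 [322.2 231.9] [0.642 0.082 0.105]
scene 0.88 [196.1 164.6] [ 0.599 -0.363  0.105]
scene 0.79 [417.1 214.4] [0.47  0.274 0.105]
scene 0.72 [278.8 198.8] [ 0.598 -0.078  0.105]
scene 0.64 [287.9 140.3] [ 0.378 -0.183  0.105]
scene 0.55 [235.5 154.6] [ 0.508 -0.287  0.105]
0.2 [0.142 0.608 0.231] [-0.36  -3.121  0.002] [-0.541  0.337  0.108] 0.08566855377620115
```

View pics/top0.png

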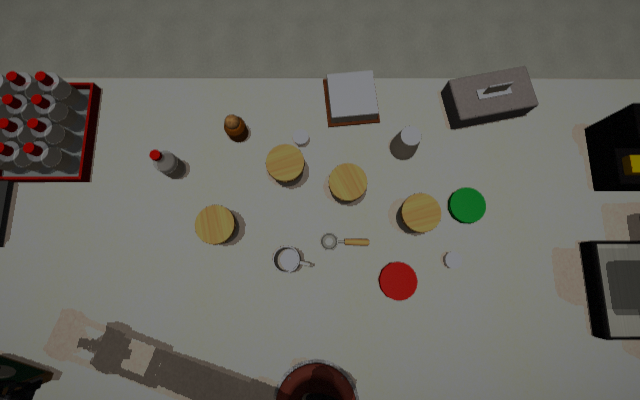

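View pics/scene0.png

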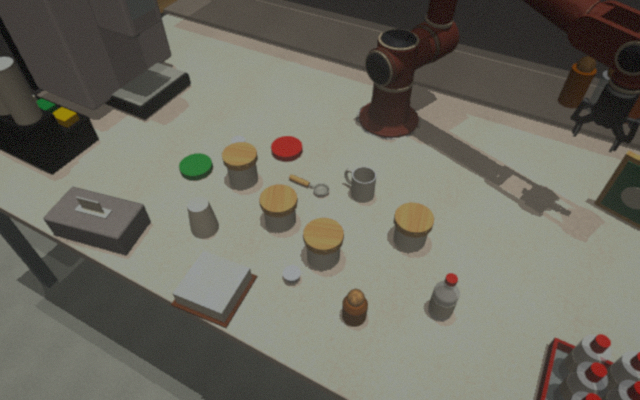

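The four wooden lids are at about (285,163), (348,183), (421,213) and (215,225) in the top view. The red disc at (398,281) and green disc at (467,205) are look-alikes, lying flat on the counter. Next I'll triangulate the lids.

```bash
cat >> h.py <<'E'
from scipy.spatial.transform import Rotation as Ro
def shift(X):
    "tool-axes shift in cm from the present TCP to X"
    o=ctrl.get_obs();return Ro.from_rotvec(o["tool_rot"]).as_matrix().T@(np.array(X)-o["tool_pos"])*100
E
python3 - <<'E'
from h import *
np.set_printoptions(precision=4,suppress=True)
def blobs(c):
    im=cv2.imread(f"pics/{c}0.png");h=cv2.cvtColor(im,cv2.COLOR_BGR2HSV)
    m=cv2.inRange(h,(14,70,135),(30,255,255));m=cv2.morphologyEx(m,cv2.MORPH_CLOSE,np.ones((3,3)))
    out=[]
    for k in cv2.findContours(m,cv2.RETR_EXTERNAL,cv2.CHAIN_APPROX_NONE)[0]:
        if 400<cv2.contourArea(k)<2500:
            e=cv2.fitEllipse(cv2.convexHull(k)); out.append(e)
    return out
T=blobs("top");S=blobs("scene")
for e in T+S: print(np.round(e[0],1),np.round(e[1],1))
for a in T:
    best=None
    for b in S:
        o1,d1=ray("top",a[0]);o2,d2=ray("scene",b[0])
        s=np.linalg.lstsq(np.c_[d1,-d2],o2-o1,rcond=None)[0]
        p,q=o1+s[0]*d1,o2+s[1]*d2;g=np.linalg.norm(p-q)
        if best is None or g<best[0]: best=(g,(p+q)/2)
    print("lid",best[1],"gap",best[0])
R=Ro.from_rotvec(ctrl.get_obs()["tool_rot"]).as_matrix();print(R)
E
```

```text
[323. 233.] [31.2 39.9]
[414.1 216.7] [28.6 39.2]
[277.8 197.5] [27. 37.]
[238.8 153.1] [22.2 34.5]
[[-0.9737  0.2278 -0.0005]
 [ 0.2278  0.9737 -0.0012]
 [ 0.0002 -0.0013 -1.    ]]
```

```bash
python3 - <<'E'
from h import *
np.set_printoptions(precision=4,suppress=True)
im=cv2.imread("pics/top0.png");h=cv2.cvtColor(im,cv2.COLOR_BGR2HSV)
print(h[163,285],h[183,348],h[213,421],h[225,215],h[200,300])
m=cv2.inRange(h,(12,90,120),(32,255,255));m=cv2.morphologyEx(m,cv2.MORPH_CLOSE,np.ones((3,3)))
T=[cv2.fitEllipse(cv2.convexHull(k)) for k in cv2.findContours(m,cv2.RETR_EXTERNAL,cv2.CHAIN_APPROX_NONE)[0] if 250<cv2.contourArea(k)<6000]
S=[(323,233),(414.1,216.7),(277.8,197.5),(238.8,153.1)]
for a in T:
    print(np.round(a[0],1),np.round(a[1],1));best=None
    for b in S:
        o1,d1=ray("top",a[0]);o2,d2=ray("scene",b)
        s=np.linalg.lstsq(np.c_[d1,-d2],o2-o1,rcond=None)[0]
        p,q=o1+s[0]*d1,o2+s[1]*d2;g=np.linalg.norm(p-q)
        if best is None or g<best[0]: best=(g,(p+q)/2)
    print("lid",best[1],"gap",best[0],"shift",shift(best[1]))
E
```

```text
[ 20 136 129] [ 21 134 129] [ 20 136 129] [ 22 130 129] [ 42  10 130]
[213.8 224. ] [37.2 39.6]
lid [0.4716 0.2681 0.0939] gap 0.0013441425454848047 shift [-39.8223 -25.598   13.6855]
[421.3 212.1] [37.  39.4]
lid [ 0.5001 -0.28    0.1076] gap 0.0007636809875240653 shift [-55.0798 -78.3133  12.3846]
[347.6 181.2] [36.1 37.8]
lid [ 0.5873 -0.0879  0.0948] gap 0.0007996645188441304 shift [-59.1951 -57.6198  13.6431]
[284.4 161.9] [35.5 37.7]
lid [0.6402 0.0838 0.1   ] gap 0.0013777169076904818 shift [-60.439  -39.6982  13.0974]
```

```bash
python3 -m handwheel '[[[-39.6,-21.5,0],[0,0,0]],[[-39.6,-21.5,0],[0,0,0]],[[-39.6,-21.5,0],[0,0,0]],[[-39.6,-21.5,0],[0,0,0]],[[-39.6,-21.5,0],[0,0,0]]]' 1 40; python3 -c "
from h import *
print(shift((.479,.308,.15)))"
```

```text
t: 0.82
tool_pos: [0.3769, 0.3992, 0.2312]
tool_rot: [0.36, 3.121, 0.0]
contact_force: [0.1, 0.3, 0.8]
opening: 0.0001
grip_force: 0.0
[-12.01340713  -6.56431593   8.12458065]
```

```bash
python3 -m handwheel '[[[-6,-3.3,2],[0,0,0]],[[-12,-6.6,5],[0,0,0]],[[-12,-6.6,9],[0,0,0]],[[-12,-6.6,10],[0,0,0]],[[-12,-6.6,10],[0,0,0]]]'; python3 -c "
from h import *
cv2.imwrite('pics/s1.png',cv2.resize(ctrl.get_image('scene')[120:300,320:560],None,fx=2.5,fy=2.5))
o=ctrl.get_obs();print(shift((.479,.308,.105)),o['contact_force'],o['tool_pos'])"
```

```text
t: 1.45
tool_pos: [0.4768, 0.3095, 0.1308]
tool_rot: [-0.359, -3.119, 0.001]
contact_force: [-0.8, -0.6, -0.7]
opening: 0.0001
grip_force: 0.0
[-0.18561816 -0.17981944  2.74027129] [-0.34956447  0.43973571  0.66672156] [0.47757256 0.3101517  0.13240292]
```

View pics/s1.png

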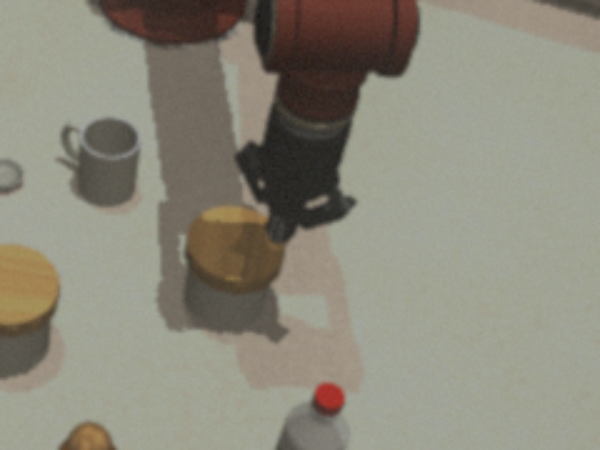

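The picture shows the closed fingertips at about (283,240) in the crop, slightly above the right rim of the lid, whose centre is at about (236,247). I'll check the offset by projecting it.

```bash
python3 -c "
from h import *
o=ctrl.get_obs();p=o['tool_pos']
for X in (p,[p[0],p[1],.1],[.47,.27,.1],[.47,.27,.095],[.482,.321,.1]): print(np.round((np.array(proj('scene',np.array(X)))-[320,120])*2.5,1))"
```

```text
[277.9 236.4]
[272.6 256.5]
[239.  237.7]
[238.3 240.7]
[281.1 263.3]
```

```bash
python3 -m handwheel '[[[-0.1,-0.2,0.6],[0,0,0]],[[-0.1,-0.2,1.2],[0,0,0]],[[-0.1,-0.2,1.4],[0,0,0]],[[-0.1,-0.2,1.6],[0,0,0]]]' | sed -n '2p;4p'; python3 -m handwheel '[[[0,0,0.1],[0,0,0]],[[0,0,0.2],[0,0,0]],[[0,0,0.3],[0,0,0]]]'| sed -n '2p;4p'
```

```text
tool_pos: [0.4781, 0.3072, 0.1153]
contact_force: [-0.4, 1.1, -0.5]
tool_pos: [0.4782, 0.307, 0.1123]
contact_force: [-0.5, -0.3, 0.1]
```

```bash
python3 -m handwheel '[[[0,0,0.1],[0,0,0]],[[0,0,0.2],[0,0,0]],[[0,0,0.3],[0,0,0]]]'| sed -n '2p;4p'
```

```text
tool_pos: [0.4782, 0.307, 0.1093]
contact_force: [-0.7, 0.0, 0.2]
```

```bash
python3 -m handwheel '[[[0,0,0.1],[0,0,0]],[[0,0,0.2],[0,0,0]],[[0,0,0.3],[0,0,0]]]'| sed -n '2p;4p'
```

```text
tool_pos: [0.4781, 0.307, 0.1062]
contact_force: [-0.5, 0.7, 0.2]
```

```bash
python3 -m handwheel '[[[0,0,0.1],[0,0,0]],[[0,0,0.2],[0,0,0]]]'| sed -n '2p;4p'
```

```text
tool_pos: [0.4781, 0.307, 0.1042]
contact_force: [-0.1, -0.5, -0.3]
```

```bash
python3 -m handwheel '[[[0,0,0.1],[0,0,0]],[[0,0,0.2],[0,0,0]]]'| sed -n '2p;4p'
```

```text
tool_pos: [0.4781, 0.307, 0.1023]
contact_force: [1.4, 0.5, 0.7]
```

```bash
python3 -m handwheel '[[[0,0,0.1],[0,0,0]]]'| sed -n '2p;4p'; python3 -m handwheel '[[[0,0,0.1],[0,0,0]]]'| sed -n '2p;4p'
```

```text
tool_pos: [0.4782, 0.307, 0.1012]
contact_force: [0.5, 0.1, -0.0]
tool_pos: [0.4782, 0.307, 0.1002]
contact_force: [-0.2, -1.2, -0.5]
```

```bash
python3 -m handwheel '[[[0,0,0.1],[0,0,0]]]'| sed -n '2p;4p'; python3 -m handwheel '[[[0,0,0.1],[0,0,0]]]'| sed -n '2p;4p'
```

```text
tool_pos: [0.4781, 0.307, 0.0992]
contact_force: [0.4, -0.3, -0.4]
tool_pos: [0.4781, 0.307, 0.0983]
contact_force: [1.0, -0.2, 0.2]
```

```bash
python3 -m handwheel '[[[0,0,0.1],[0,0,0]]]'| sed -n '2p;4p'; python3 -m handwheel '[[[0,0,0.1],[0,0,0]]]'| sed -n '2p;4p'
```

```text
tool_pos: [0.4781, 0.3071, 0.0973]
contact_force: [-0.4, 1.2, -0.1]
tool_pos: [0.4781, 0.3071, 0.0966]
contact_force: [-2.1, -0.8, 4.8]
```

```bash
python3 -m handwheel '[[[0,0,0.1],[0,0,0]]]'| sed -n '2p;4p'; python3 -m handwheel '[[[0,0,0.1],[0,0,0]]]'| sed -n '2p;4p'
```

```text
tool_pos: [0.4782, 0.3072, 0.0965]
contact_force: [-4.2, -1.6, 9.6]
tool_pos: [0.4783, 0.3073, 0.0964]
contact_force: [-6.1, -2.9, 13.6]
```

L1 is firm (top at 0.0965, rigid, about 5 N per mm). Next is L2.

```bash
python3 -m handwheel '[[[0,0,-4],[0,0,0]],[[-5,-3.4,-5],[0,0,0]],[[-10,-6.8,-5],[0,0,0]],[[-15,-10.2,-5],[0,0,0]],[[-20,-13.5,-4],[0,0,0]]]'| sed -n '2p;4p'; python3 -m handwheel '[[[-1,-0.7,1],[0,0,0]],[[-1,-0.7,1.5],[0,0,0]],[[-1,-0.7,2],[0,0,0]],[[-1,-0.7,2],[0,0,0]]]'| sed -n '2p;4p'; python3 -c "
from h import *
cv2.imwrite('pics/s2.png',cv2.resize(ctrl.get_image('scene')[150:310,220:420],None,fx=3,fy=3))
print(shift((.65,.121,.112)))
p=ctrl.get_obs()['tool_pos']
for X in (p,[p[0],p[1],.1025],[.641,.084,.1025]): print(np.round((np.array(proj('scene',np.array(X)))-[220,150])*3,1))"
```

```text
tool_pos: [0.6441, 0.1286, 0.1354]
contact_force: [1.2, 0.7, 0.4]
tool_pos: [0.6491, 0.1223, 0.1138]
contact_force: [-0.3, -0.3, 0.6]
[-0.07414689 -0.10404266  0.23201011]
[344.8 263.4]
[344.5 272. ]
[309.6 247.9]
```

View pics/s2.png

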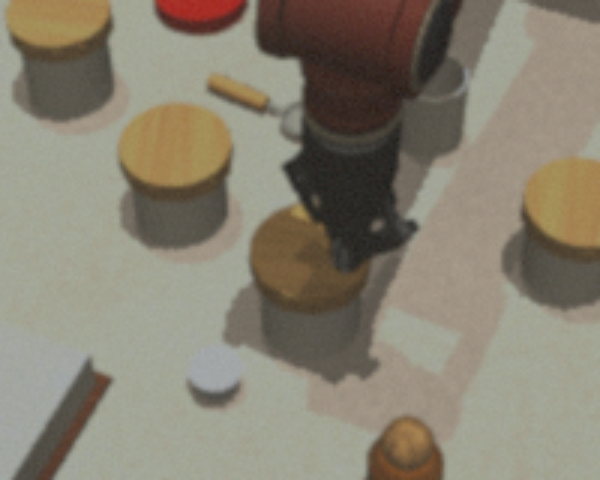

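The fingertips, at about (345,268), are over the right rim of L2, whose centre is at about (309,250). I'll go down in small steps.

```bash
python3 -m handwheel '[[[0,-0.1,0.2],[0,0,0]],[[0,-0.1,0.4],[0,0,0]],[[0,-0.1,0.6],[0,0,0]]]'| sed -n '2p;4p'; python3 -m handwheel '[[[0,0,0.1],[0,0,0]]]'| sed -n '2p;4p'; python3 -m handwheel '[[[0,0,0.1],[0,0,0]]]'| sed -n '2p;4p'
```

```text
tool_pos: [0.65, 0.1201, 0.1083]
contact_force: [-0.7, -0.5, 0.7]
tool_pos: [0.65, 0.1199, 0.1071]
contact_force: [0.6, 0.1, -0.5]
tool_pos: [0.65, 0.1199, 0.1062]
contact_force: [0.1, -0.7, 0.1]
```

```bash
python3 -m handwheel '[[[0,0,0.1],[0,0,0]]]'| sed -n '2p;4p'; python3 -m handwheel '[[[0,0,0.1],[0,0,0]]]'| sed -n '2p;4p'
```

```text
tool_pos: [0.6501, 0.1199, 0.1052]
contact_force: [0.2, 0.3, -0.1]
tool_pos: [0.6501, 0.1199, 0.1043]
contact_force: [0.4, -0.1, -0.6]
```

```bash
python3 -m handwheel '[[[0,0,0.1],[0,0,0]]]'| sed -n '2p;4p'; python3 -m handwheel '[[[0,0,0.1],[0,0,0]]]'| sed -n '2p;4p'
```

```text
tool_pos: [0.6501, 0.1199, 0.1033]
contact_force: [-0.0, -0.0, 4.5]
tool_pos: [0.6501, 0.12, 0.1033]
contact_force: [-4.7, -0.2, 6.6]
```

```bash
python3 -m handwheel '[[[0,0,0.1],[0,0,0]]]'| sed -n '2p;4p'; python3 -m handwheel '[[[0,0,-3],[0,0,0]],[[0.3,-4.5,-4],[0,0,0]],[[0.8,-9,-4],[0,0,0]],[[1.2,-13.5,-4],[0,0,0]],[[1.3,-17.9,-3],[0,0,0]]]'| sed -n '2p;4p'; python3 -m handwheel '[[[0,0,1],[0,0,0]],[[0,0,1.8],[0,0,0]],[[0,0,2.4],[0,0,0]],[[0,0,2.4],[0,0,0]]]'| sed -n '2p;4p'; python3 -c "
from h import *
print(shift((.597,-.051,.0985)))
p=ctrl.get_obs()['tool_pos']
print(p,np.hypot(p[0]-.588,p[1]+.088))"
```

```text
tool_pos: [0.6501, 0.12, 0.1032]
contact_force: [-6.3, -1.1, 9.7]
tool_pos: [0.5968, -0.0528, 0.1323]
contact_force: [0.3, -0.3, -0.3]
tool_pos: [0.5964, -0.0503, 0.1065]
contact_force: [-0.3, 0.1, 0.0]
[-0.07291866 -0.05223854  0.80335943]
[ 0.59641816 -0.05032899  0.10653458] 0.038600131590715486
```

L2 is firm as well. Descending on L3.

```bash
python3 -m handwheel '[[[0,0,0.2],[0,0,0]],[[0,0,0.3],[0,0,0]]]'| sed -n '2p;4p'; python3 -m handwheel '[[[0,0,0.1],[0,0,0]],[[0,0,0.2],[0,0,0]]]'| sed -n '2p;4p'
```

```text
tool_pos: [0.5969, -0.0511, 0.1045]
contact_force: [-0.0, -0.2, 0.0]
tool_pos: [0.5967, -0.0514, 0.1023]
contact_force: [0.2, -0.3, 0.6]
```

```bash
python3 -m handwheel '[[[0,0,0.1],[0,0,0]]]'| sed -n '2p;4p'; python3 -m handwheel '[[[0,0,0.1],[0,0,0]]]'| sed -n '2p;4p'
```

```text
tool_pos: [0.5966, -0.0514, 0.1013]
contact_force: [-0.4, 0.7, 0.1]
tool_pos: [0.5966, -0.0514, 0.1003]
contact_force: [-0.3, 1.2, -0.5]
```

```bash
python3 -m handwheel '[[[0,0,0.1],[0,0,0]]]'| sed -n '2p;4p'; python3 -m handwheel '[[[0,0,0.1],[0,0,0]]]'| sed -n '2p;4p'
```

```text
tool_pos: [0.5966, -0.0514, 0.0993]
contact_force: [-0.4, -0.3, 0.3]
tool_pos: [0.5966, -0.0514, 0.0982]
contact_force: [0.3, -0.1, -0.3]
```

```bash
python3 -m handwheel '[[[0,0,0.1],[0,0,0]]]'| sed -n '2p;4p'; python3 -m handwheel '[[[0,0,0.1],[0,0,0]]]'| sed -n '2p;4p'
```

```text
tool_pos: [0.5966, -0.0514, 0.0978]
contact_force: [-2.7, 0.5, 5.6]
tool_pos: [0.5967, -0.0514, 0.0978]
contact_force: [-5.6, 1.5, 10.1]
```

L3 is firm, so L4 should be the loose one; I'll rock it.

```bash
python3 -m handwheel '[[[0,0,-4],[0,0,0]],[[1,-5,-5],[0,0,0]],[[2,-10,-5],[0,0,0]],[[3.1,-15.3,-5],[0,0,0]],[[4.2,-20.6,-4.5],[0,0,0]]]'| sed -n '2p;4p'; python3 -m handwheel '[[[0,0,1],[0,0,0]],[[0,0,2],[0,0,0]],[[0,0,2],[0,0,0]]]'| sed -n '2p;4p'; python3 -c "
from h import *
cv2.imwrite('pics/s4.png',cv2.resize(ctrl.get_image('scene')[90:250,140:340],None,fx=3,fy=3))
print(shift((.509,-.243,.115)))
p=ctrl.get_obs()['tool_pos'];print(p)
for X in (p,[p[0],p[1],.11],[.5,-.28,.11]): print(np.round((np.array(proj('scene',np.array(X)))-[140,90])*3,1))"
```

```text
tool_pos: [0.5084, -0.244, 0.1419]
contact_force: [0.5, 0.0, 0.2]
tool_pos: [0.5085, -0.2407, 0.1196]
contact_force: [1.3, -0.0, 0.1]
[-0.05488014 -0.19981129  0.54207385]
[ 0.50892365 -0.24093511  0.12042296]
[322.4 197.8]
[323.7 205.6]
[296.5 187.5]
```

View pics/s4.png

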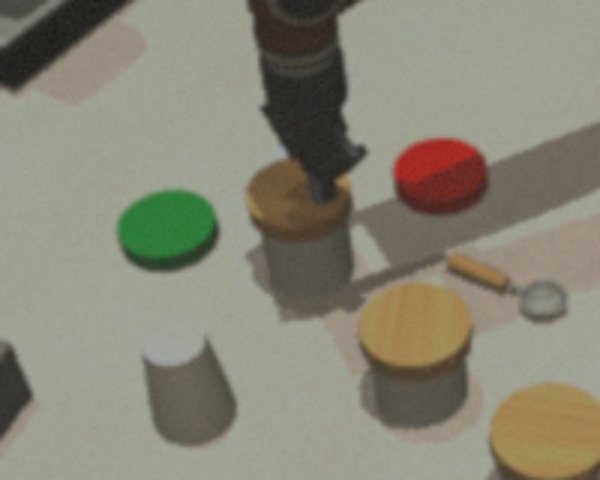

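The fingertips at (323,198) are above L4's right rim, with the lid centre at about (298,192). The red and green discs are well clear. Descending.

```bash
python3 -m handwheel '[[[0,-0.1,0.2],[0,0,0]],[[0,-0.1,0.4],[0,0,0]],[[0,-0.1,0.6],[0,0,0]]]'| sed -n '2p;4p'; python3 -m handwheel '[[[0,0,0.1],[0,0,0]]]'| sed -n '2p;4p'
```

```text
tool_pos: [0.5088, -0.2432, 0.1154]
contact_force: [-0.0, 0.0, -0.0]
tool_pos: [0.5085, -0.2433, 0.1142]
contact_force: [0.6, -0.5, -0.3]
```

```bash
python3 -m handwheel '[[[0,0,0.1],[0,0,0]]]'| sed -n '2p;4p'; python3 -m handwheel '[[[0,0,0.1],[0,0,0]]]'| sed -n '2p;4p'
```

```text
tool_pos: [0.5086, -0.2434, 0.1133]
contact_force: [-0.1, -0.4, -0.1]
tool_pos: [0.5086, -0.2434, 0.1123]
contact_force: [-0.1, -0.2, -0.8]
```

```bash
python3 -m handwheel '[[[0,0,0.1],[0,0,0]]]'| sed -n '2p;4p'; python3 -m handwheel '[[[0,0,0.1],[0,0,0]]]'| sed -n '2p;4p'
```

```text
tool_pos: [0.5085, -0.2434, 0.1112]
contact_force: [-0.1, 0.7, -0.3]
tool_pos: [0.5086, -0.2433, 0.1103]
contact_force: [-0.3, 0.4, 0.6]
```

```bash
python3 -m handwheel '[[[0,0,0.1],[0,0,0]]]'| sed -n '2p;4p'; python3 -m handwheel '[[[0,0,0.1],[0,0,0]]]'| sed -n '2p;4p'
```

```text
tool_pos: [0.5087, -0.2433, 0.1094]
contact_force: [-0.3, 1.0, 1.3]
tool_pos: [0.5087, -0.2433, 0.1085]
contact_force: [0.9, 1.4, 1.0]
```

```bash
python3 -m handwheel '[[[0,0,0.1],[0,0,0]]]'| sed -n '2p;4p'; python3 -m handwheel '[[[0,0,0.1],[0,0,0]]]'| sed -n '2p;4p'
```

```text
tool_pos: [0.5089, -0.2433, 0.1076]
contact_force: [0.4, 2.5, 3.7]
tool_pos: [0.5091, -0.2433, 0.1074]
contact_force: [-1.5, 3.7, 8.2]
```

```bash
python3 -m handwheel '[[[0,0,0.1],[0,0,0]]]'| sed -n '2p;4p'
```

```text
tool_pos: [0.5092, -0.2434, 0.1073]
contact_force: [-3.0, 4.5, 12.3]
```

L4 rocked: it yielded about 3.3 mm from 0.1105 under 1–3 N, then hit its stop. I'll lift, take a fresh look at the rim, and refine the centre.

```bash
python3 -m handwheel '[[[0,0,-0.5],[0,0,0]],[[0,0,-1],[0,0,0]],[[0,-2,-1.2],[0,0,0]],[[0,-3.8,-1.2],[0,0,0]],[[0,-3.8,-1.2],[0,0,0]]]'| sed -n '2p;4p'; python3 -c "
from h import *
cv2.imwrite('pics/s5.png',cv2.resize(ctrl.get_image('scene')[110:210,170:290],None,fx=5,fy=5))
for c,p in (('top',(421.3,212.1)),('scene',(238.8,153.1)),('scene',(239.8,154.3))): print(atz(c,p,.1105))
p=ctrl.get_obs()['tool_pos'];print(p)
for X in (p,[p[0],p[1],.1105],[.5,-.28,.1105]): print(np.round((np.array(proj('scene',np.array(X)))-[170,110])*5,1))"
```

```text
tool_pos: [0.4993, -0.2821, 0.1171]
contact_force: [0.5, 0.1, 0.2]
[ 0.49948006 -0.27887632  0.1105    ]
[ 0.50258963 -0.27816612  0.1105    ]
[ 0.50551817 -0.27243665  0.1105    ]
[ 0.49942271 -0.28133673  0.11695709]
[341.3 202.6]
[342.8 210.7]
[344. 212.]
```

View pics/s5.png

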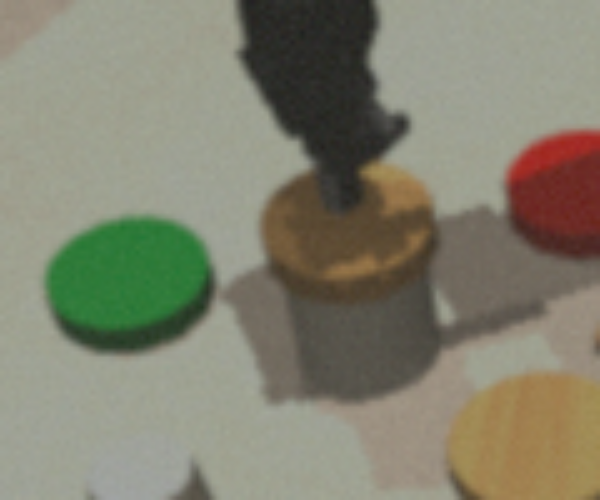

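The lid face centre is at about (350,221) in the crop, and the tip projects to (343,211). I'll shift a few mm, then press down.

```bash
python3 -m handwheel '[[[-0.25,0.4,0.2],[0,0,0]],[[-0.25,0.4,0.4],[0,0,0]],[[-0.25,0.4,0.55],[0,0,0]],[[-0.25,0.4,0.6],[0,0,0]]]'| sed -n '2p;4p'; python3 -m handwheel '[[[0,0,0.1],[0,0,0]]]'| sed -n '2p;4p';python3 -m handwheel '[[[0,0,0.1],[0,0,0]]]'| sed -n '2p;4p'
```

```text
tool_pos: [0.5032, -0.2767, 0.1111]
contact_force: [-0.3, 1.1, 0.5]
tool_pos: [0.5033, -0.2768, 0.1109]
contact_force: [-1.7, 2.5, 6.3]
tool_pos: [0.5034, -0.2769, 0.1108]
contact_force: [-4.1, 4.5, 10.2]
```

```bash
python3 -m handwheel '[[[0,0,0.1],[0,0,0]]]'| sed -n '2p;4p';python3 -m handwheel '[[[0,0,0.1],[0,0,0]]]'| sed -n '2p;4p'
```

```text
tool_pos: [0.5034, -0.2769, 0.1102]
contact_force: [-3.8, 3.8, 9.8]
tool_pos: [0.5034, -0.2769, 0.1093]
contact_force: [-4.4, 3.0, 9.3]
```

```bash
python3 -m handwheel '[[[0,0,0.1],[0,0,0]]]'| sed -n '2p;4p';python3 -m handwheel '[[[0,0,0.1],[0,0,0]]]'| sed -n '2p;4p'
```

```text
tool_pos: [0.5034, -0.2769, 0.1083]
contact_force: [-4.2, 4.2, 9.8]
tool_pos: [0.5034, -0.2769, 0.1073]
contact_force: [-4.1, 3.6, 10.8]
```

```bash
python3 -m handwheel '[[[0,0,0.1],[0,0,0]]]'| sed -n '2p;4p';python3 -m handwheel '[[[0,0,0.1],[0,0,0]]]'| sed -n '2p;4p'
```

```text
tool_pos: [0.5034, -0.2769, 0.1064]
contact_force: [-4.3, 4.3, 11.1]
tool_pos: [0.5034, -0.2769, 0.1061]
contact_force: [-8.0, 5.9, 17.6]
```

```bash
python3 -m handwheel '[[[0,0,0.1],[0,0,0]]]'| sed -n '2p;4p';python3 -m handwheel '[[[0,0,0.1],[0,0,0]]]'| sed -n '2p;4p'
```

```text
tool_pos: [0.5034, -0.2769, 0.1061]
contact_force: [-10.4, 8.3, 20.9]
tool_pos: [0.5034, -0.2769, 0.106]
contact_force: [-12.3, 9.0, 24.9]
```

```bash
python3 -m handwheel '[[[0,0,0],[0,0,0]],[[0,0,0],[0,0,0]],[[0,0,0],[0,0,0]],[[0,0,0],[0,0,0]]]'; python3 -c "
from h import *
cv2.imwrite('pics/s6.png',cv2.resize(ctrl.get_image('scene')[100:340,150:470],None,fx=2,fy=2))"
```

```text
t: 15.02
tool_pos: [0.5034, -0.2769, 0.1061]
tool_rot: [-0.36, -3.12, -0.001]
contact_force: [-11.0, 8.4, 23.2]
opening: -0.0002
grip_force: 11.5
```

View pics/s6.png

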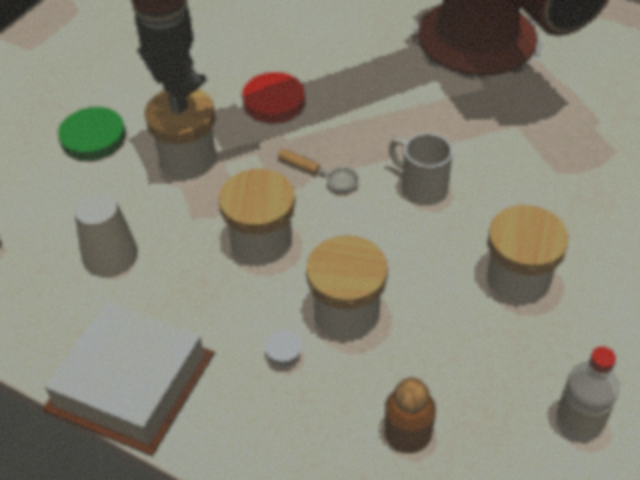

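The picture shows all four lids level and the bystanders undisturbed. The fingers are at (180,105), pressing the middle of L4, which is 5 mm lower, with a steady 23 N. Handing in.

```bash
python3 -c "
from station import ctrl
print(ctrl.finish_job())"
```

```text
the job is handed in; nothing more can be done
None
```

The loose lid was the one at about (0.50, −0.28): it rocked under a light rim press, I snapped it down 5 mm with a press at its middle, and I handed the job in at about 15 s with the fingertips still holding it at about 23 N (no verdict was returned).

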